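Load a V-nail cartridge into the underpinner

ROBOT

A 7-joint arm with a two-finger parallel gripper is mounted at the origin on the work surface. World frame = base frame: x ahead of the robot, y to its left, z up, the work surface at z = 0. Lengths are in m, angles in rad, forces in N, time in s.
With the tool pointing down it reaches from about 0.425 to 0.975 m from the base axis. Payload 16.7 kg.
Tool frame: the origin (TCP) lies at the very end of the fingers, on their centre line; the grasp point (between the pads) lies 19 mm behind it (r.grip_point_offset is the distance from the TCP to the grasp point, in m); z points along the fingers, y is the line along which they close (so a half turn about z gives the same grasp; the last joint's range is limited). The gripper opens to 85 mm and grips with 20 to 120 N. Pads are 22 mm wide; open, the fingers measure 114 mm over their backs; the gripper's body (76 mm by 85 mm) begins 54 mm behind the grasp point. The pads swing forward as they close: fully open they stand 13 mm farther back than shut.
Start: joints at [-1.365, 0.426, 0.074, 1.606, -0.034, 1.111, -0.067], TCP at [0.235, 0.633, 0.231] pointing down, gripper open.
Joint ranges: [-2.85, 2.85], [-0.5, 2.14], [-1.23, 1.37], [0.21, 2.46], [-1.02, 4.16], [0.16, 2.05], [-2.73, 2.73]. Speed limits (rad/s): [1.89, 1.89, 2.39, 2.39, 3.01, 3.01, 3.01].

INTERFACE

Orientations are given as a 3x3 rotation matrix whose columns are the frame's x, y, z axes.
In Python, from rig import r, state, camera, ticket gives the robot as it stands. Calls block until the motion is done:
- r.goto(position, orientation): joint-space move of the TCP to a pose.
- r.servo_line(position, rot=None, rate=0.15, until_force=None): straight line of the TCP; rot=None keeps the orientation; rate is the mean speed in m/s. With until_force (N) it stops when the force on the tool has changed by that much, and returns True; else False.
- r.goto_joints(angles): joint-space move.
- r.grip(opening, newtons=None): opening from 0.0 (shut) to 1.0 (fully open); newtons is the grip in N (None keeps the last); returns when the fingers have stopped.
- r.pause(seconds).
- r.ik(position, orientation): joint angles nearest the present ones, or None.
- state(): the state.
- camera(name): name is "scene" or "top" or "wrist"; returns a dict with "frame" (420x560x3 uint8, red, green, blue), "depth" (420x560 float32, m along the optical axis (not along the pixel's ray), 0 where there is no reading), "K" (3x3 intrinsics, pixels), "k1" (the pictures are not rectified: a ray, as slopes to the right and down, at radius r is drawn at 1 + k1 r^2 times it, then the intrinsics apply), "extrinsics" (4x4, takes a point from world to camera coordinates); the wrist camera has in their place "mount" (4x4, takes a point from camera to tool coordinates, whose origin is the TCP and whose axes are the flange's). Camera axes: x right, y down, z forward; pixel columns grow to the right and rows downward; lengths in m; the calibration is good to about 2 mm. A picture is of the moment at which its call begins: read the wrist's pose just before it.
A pose or a line that the arm cannot do raises r.MotionError and nothing moves.
- ticket.job_done(): hands the job in; it is judged then, once.
The state is a dict: "time": time; "joints": joint angles; "joint_vel": joint speeds; "joint_efforts": joint torques, N m; "tool_pos": TCP position; "ee_rot": TCP orientation; "force": force on the tool from outside, world axes, zero at the start; "torque": the same for the moment, N m; "gripper_width": opening from 0.0 (shut) to 1.0 (fully open); "grasp_force": force on a finger pad.
Only numpy, scipy, OpenCV 4.12 (cv2) and the standard library are available. Lean on these libraries where they do the work, as an engineer would, in place of code of your own. Each camera call takes 0.05 s, during which the arm holds its last target. There are 200 camera calls.

TASK

Load the yellow-capped V-nail cartridge into the underpinner: take it off the sloping dowel rack, tip it upright so that it goes in edge-on, and put it through the narrow magazine slot, cap up, until it stands fully home on the slot's floor. Leave the red-capped cartridge in its place on the rack.

Things in the scene. Friction and masses are not known exactly. Their poses are not given: they have to be found in the camera images.
- cartridge_yellow: Flat blued-steel V-nail cartridge, yellow cap; the one to load. 12 mm thick (x), 60 mm wide (y), 100 mm long (z), the top 30 mm being the cap; 0.12 to 0.26 kg. Origin: centre of the bare lower end; z runs along it to the cap. Starts leaning on the rack, 32 degrees off upright, cap up and to the right (the rack's -x); pinch the cap across its thickness with a gripper tilted along the cartridge.
- cartridge_red: Flat blued-steel V-nail cartridge, red cap; leave it alone. 12 mm thick (x), 60 mm wide (y), 100 mm long (z), the top 30 mm being the cap; 0.12 to 0.26 kg. Origin: centre of the bare lower end; z runs along it to the cap. Starts leaning on the rack, 32 degrees off upright, cap up and to the right (the rack's -x); pinch the cap across its thickness with a gripper tilted along the cartridge.
- rack: Fixed wooden rack, 270 mm (y) by 130 mm, origin at its underside. Three parts lean side by side at y about -80, 0 and 80 mm, in any order: the two cartridges and a dark wooden offcut of like size. Their lower ends rest on a ledge 42 mm above the bench; pairs of 12 mm dowels on their -x side support the lower 52 mm, so the upper 48 mm is free on both faces.
- magazine_slot (a point): Slot in the top of the grey magazine tower (66 x 124 mm) of a fixed green underpinner. Point: centre of its mouth, at the tower's top, 76 mm above the bench; x across, y along the slot, z up. 26 mm (x) by 82 mm (y), mouth chamfered 6 mm all round, floor 62 mm below the mouth: a cartridge fully home shows 38 mm. 125 mm along +y stands a press post, 150 mm high.
Things that resemble listed ones, but are neither listed nor needed, are in the scene too. What is shaped like the cartridge_yellow but green or purple is not meant.

How it is judged:
By the outcome, as a careful person would: the job done as asked, in the order asked, and still so for the second after the job is handed in, with the robot touching nothing.
It also fails if it takes over 38 s, if anything falls off the work surface, if the arm or the gripper's body presses on something with over 40 N, if the wrist force passes 120 N, or if a joint passes its speed limit or range.

## Working session

There is one attempt and no reset: what is moved stays moved. The work goes in short steps, each a Python script; the robot and the scene stay as the last script left them, time stands still between calls to the robot, and variables do not carry over. Pictures are saved under pics/ and viewed, at most 10 in all, crops included, and the job is handed in when it is done.

```bash
mkdir -p pics; ls; python3 - <<'E'
from rig import r,state,camera
import cv2,pickle,numpy as np
for n in ("scene","top"):
    c=camera(n); pickle.dump(c,open(n+".pkl","wb"))
    cv2.imwrite(f"pics/{n}0.png",c["frame"][:,:,::-1])
    print(n,c["K"].tolist(),c["k1"],np.round(c["extrinsics"],3).tolist())
s=state();print(s["time"],s["tool_pos"],r.grip_point_offset)
E
```

```text
pics
scene [[480.7050101563671, 0.0, 287.94085289106727], [0.0, 480.7050101563671, 210.39643229921427], [0.0, 0.0, 1.0]] -0.13739909572366119 [[-0.156, 0.988, 0.009, 0.141], [0.798, 0.132, -0.588, -0.352], [-0.582, -0.084, -0.809, 1.273], [0.0, 0.0, 0.0, 1.0]]
top [[503.4969660216454, 0.0, 282.5987217677134], [0.0, 503.4969660216454, 203.49270736854277], [0.0, 0.0, 1.0]] -0.0015266034518768852 [[-0.028, -1.0, -0.012, -0.019], [-0.995, 0.029, -0.092, 0.485], [0.092, 0.01, -0.996, 1.007], [0.0, 0.0, 0.0, 1.0]]
0.1 [0.23501366 0.63235483 0.23067015] 0.0187
```

View pics/scene0.png

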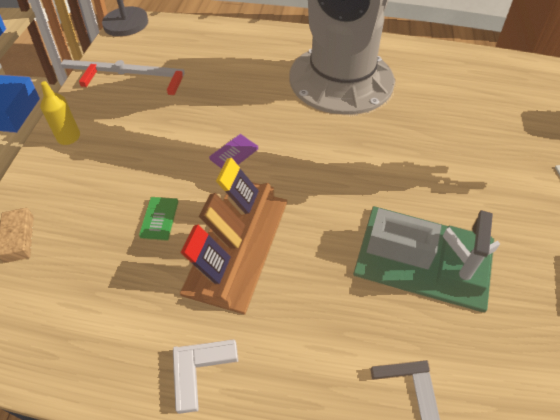

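View pics/top0.png

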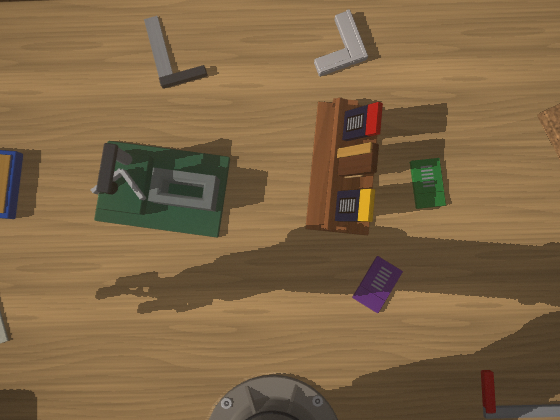

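The scene view shows the yellow cartridge at about (240,185), the red one at (207,255) and the slot at (405,240). In the top view the yellow cap is at (366,206) and the slot at (188,190).

```bash
cat > h.py <<'E'
import numpy as np,cv2,pickle
def cloud(c,T=None):
    """world points HxWx3, valid mask; T = camera->world (for wrist)"""
    h,w=c["depth"].shape
    u,v=np.meshgrid(np.arange(w),np.arange(h))
    p=cv2.undistortPoints(np.stack([u,v],-1).reshape(-1,1,2).astype(np.float64),c["K"],np.array([c["k1"],0,0,0.]))[:,0]
    d=c["depth"].reshape(-1,1).astype(float)
    P=np.c_[p*d,d]
    if T is None: T=np.linalg.inv(c["extrinsics"])
    return (P@T[:3,:3].T+T[:3,3]).reshape(h,w,3),c["depth"]>0
def hsv(c): return cv2.cvtColor(c["frame"],cv2.COLOR_RGB2HSV)
def plane(P):
    for _ in range(5):
        m=P.mean(0); n=np.linalg.svd(P-m,full_matrices=False)[2][2]
        n*=np.sign(n[2]) or 1; e=abs((P-m)@n); P=P[e<max(2*np.median(e),.0008)]
    return m,n,P
E
python3 - <<'E'
from h import *
np.set_printoptions(precision=4,suppress=True)
for n,boxY,boxT in (("top",(330,185,380,225),(135,155,235,220)),("scene",(210,150,265,215),(355,200,450,275))):
    c=pickle.load(open(n+".pkl","rb")); X,ok=cloud(c); H=hsv(c)
    a=boxY; S=np.zeros(ok.shape,bool); S[a[1]:a[3],a[0]:a[2]]=1; S&=ok
    y=S&(H[...,0]>20)&(H[...,0]<33)&(H[...,1]>170)&(H[...,2]>90)
    P=X[y]; print(n,"yellow",y.sum(),P.mean(0),P.min(0),P.max(0))
    m,nn,Q=plane(P); print(" capplane",m,nn,len(Q),"tilt",np.degrees(np.arccos(nn[2])))
    dark=S&((H[...,0]>100)&(H[...,0]<135)&(H[...,2]<110))
    P=X[dark];print(" dark",dark.sum()); m2,n2,Q2=plane(P); print(" bodyplane",m2,n2,len(Q2),np.degrees(np.arccos(n2[2])))
    a=boxT; S=np.zeros(ok.shape,bool); S[a[1]:a[3],a[0]:a[2]]=1; S&=ok
    t=S&(abs(X[...,2]-.076)<.006); P=X[t]; print(" tower",t.sum(),np.median(P,0)); 
    print(" rect",cv2.minAreaRect((P[:,:2]*1000).astype(np.float32)))
    im=cv2.resize(c["frame"][:,:,::-1][boxT[1]:boxT[3],boxT[0]:boxT[2]],None,fx=4,fy=4,interpolation=cv2.INTER_CUBIC)
    im2=cv2.resize(c["frame"][:,:,::-1][boxY[1]-10:boxY[3]+10,boxY[0]-10:boxY[2]+10],None,fx=5,fy=5,interpolation=cv2.INTER_CUBIC)
    h=max(im.shape[0],im2.shape[0]); f=lambda i:cv2.copyMakeBorder(i,0,h-i.shape[0],0,0,cv2.BORDER_CONSTANT)
    cv2.imwrite(f"pics/crop_{n}.png",np.hstack([f(im),f(im2)])); print(np.hstack([f(im),f(im2)]).shape)
E
```

```text
top yellow 474 [ 0.4689 -0.1872  0.1207] [ 0.4382 -0.2029  0.1036] [ 0.4997 -0.1734  0.1343]
 capplane [ 0.4692 -0.1841  0.1185] [0.1081 0.8167 0.5669] 240 tilt 55.46653555957467
 dark 186
 bodyplane [ 0.4627 -0.1587  0.0805] [0.1034 0.8442 0.526 ] 114 58.261677692130036
 tower 1618 [0.5151 0.1655 0.0757]
 rect ((518.6390991210938, 177.00247192382812), (153.60765075683594, 66.22211456298828), 80.61643981933594)
(300, 750, 3)
scene yellow 429 [ 0.4735 -0.1859  0.1206] [ 0.4393 -0.203   0.1008] [ 0.5021 -0.1717  0.1324]
 capplane [ 0.4703 -0.1828  0.119 ] [0.1066 0.8005 0.5897] 180 tilt 53.86175969316334
 dark 0h.py:14: RuntimeWarning: Mean of empty slice.
  m=P.mean(0); n=np.linalg.svd(P-m,full_matrices=False)[2][2]
  ret = um.true_divide(
Traceback (most recent call last):
  File "h.py", line 14, in plane
    m=P.mean(0); n=np.linalg.svd(P-m,full_matrices=False)[2][2]
                   ~~~~~~~~~~~~~~~~~~~~~~~~~~~~~~~~~~~~~~~~~^^^
IndexError: index 2 is out of bounds for axis 0 with size 0
```

```bash
python3 - <<'E'
from h import *
np.set_printoptions(precision=4,suppress=True)
im=[]
for n,boxY,boxT in (("top",(330,185,380,225),(135,155,235,220)),("scene",(210,150,265,215),(355,200,450,275))):
    c=pickle.load(open(n+".pkl","rb")); X,ok=cloud(c); H=hsv(c)
    a=boxY; S=np.zeros(ok.shape,bool); S[a[1]:a[3],a[0]:a[2]]=1; S&=ok
    y=S&(H[...,0]>20)&(H[...,0]<33)&(H[...,1]>170)&(H[...,2]>90)
    for psi in (81,82.6,84):
        q=np.radians(psi); t=np.radians(32); ex=np.array([np.cos(q)*np.cos(t),np.sin(q)*np.cos(t),np.sin(t)]); ey=np.array([-np.sin(q),np.cos(q),0]); ez=np.cross(ex,ey)
        L=X[y]@np.c_[ex,ey,ez]; print(n,psi,[np.percentile(L[:,i],[1,3,50,97,99]) for i in range(3)])
    a=boxT; S=np.zeros(ok.shape,bool); S[a[1]:a[3],a[0]:a[2]]=1; S&=ok
    t=(S&(abs(X[...,2]-.076)<.004)).astype(np.uint8)
    # tower top: largest component after opening
    k,lab,st,_=cv2.connectedComponentsWithStats(t); i=1+np.argmax(st[1:,4]); t=lab==i
    P=X[t]; print(" tower",t.sum(),st[i],P.mean(0),"rect",cv2.minAreaRect((P[:,:2]*1000).astype(np.float32)))
    # hole by contours: child contour
    cs,hi=cv2.findContours(t.astype(np.uint8),cv2.RETR_CCOMP,cv2.CHAIN_APPROX_NONE)
    for j,cc in enumerate(cs):
        if hi[0][j][3]>=0 and len(cc)>20:
            p=cc[:,0]; Q=X[p[:,1],p[:,0]]; print(" hole",len(cc),Q.mean(0),cv2.minAreaRect((Q[:,:2]*1000).astype(np.float32)))
    # view in metric top-down at z=.076 
    A=boxT; im.append(cv2.resize(c["frame"][A[1]:A[3],A[0]:A[2],::-1],(400,int(400*(A[3]-A[1])/(A[2]-A[0]))),interpolation=cv2.INTER_CUBIC)[:260])
    Z=X[A[1]:A[3],A[0]:A[2],2]; Z=cv2.resize(np.uint8(np.clip(Z/.16,0,1)*255),(400,int(400*(A[3]-A[1])/(A[2]-A[0]))),interpolation=cv2.INTER_NEAREST)[:260]; im.append(cv2.applyColorMap(Z,cv2.COLORMAP_JET))
cv2.imwrite("pics/crops.png",np.vstack([np.hstack(im[:2]),np.hstack(im[2:])]))
E
```

```text
top 81 [array([-0.04  , -0.0392, -0.0295, -0.0269, -0.0262]), array([-0.5217, -0.5206, -0.4919, -0.4648, -0.4635]), array([0.1428, 0.1435, 0.1638, 0.1728, 0.1734])]
top 82.6 [array([-0.0519, -0.0508, -0.041 , -0.0386, -0.0381]), array([-0.5185, -0.5172, -0.4887, -0.4612, -0.4604]), array([0.1499, 0.1507, 0.1711, 0.1802, 0.1806])]
top 84 [array([-0.0618, -0.061 , -0.0512, -0.0486, -0.048 ]), array([-0.5152, -0.514 , -0.4856, -0.4578, -0.4572]), array([0.1561, 0.157 , 0.1775, 0.1865, 0.1871])]
 tower 1456 [ 148  167   68   42 1456] [0.5162 0.1631 0.0758] rect ((516.3377685546875, 163.07655334472656), (125.37809753417969, 66.22211456298828), 80.61643981933594)
 hole 142 [0.517  0.1649 0.0739] ((515.6123657226562, 163.3465118408203), (93.16655731201172, 39.598876953125), 78.74230194091797)
scene 81 [array([-0.0385, -0.0367, -0.028 , -0.0255, -0.0248]), array([-0.5234, -0.5226, -0.4977, -0.466 , -0.4641]), array([0.1432, 0.1445, 0.1611, 0.1726, 0.173 ])]
scene 82.6 [array([-0.0505, -0.0486, -0.0396, -0.0375, -0.0367]), array([-0.5201, -0.5194, -0.4944, -0.4627, -0.461 ]), array([0.1505, 0.1516, 0.1684, 0.1797, 0.1801])]
scene 84 [array([-0.0611, -0.0591, -0.0497, -0.0474, -0.0466]), array([-0.517 , -0.5163, -0.4912, -0.4595, -0.458 ]), array([0.1568, 0.1579, 0.1749, 0.1862, 0.1866])]
 tower 1405 [ 371  208   70   47 1405] [0.517  0.1626 0.0764] rect ((516.4494018554688, 163.15286254882812), (123.9458999633789, 69.76115417480469), 80.0441665649414)
 hole 125 [0.5171 0.1617 0.0742] ((518.2986450195312, 163.17254638671875), (92.1515121459961, 38.918067932128906), 79.0024185180664)
```

View pics/crops.png

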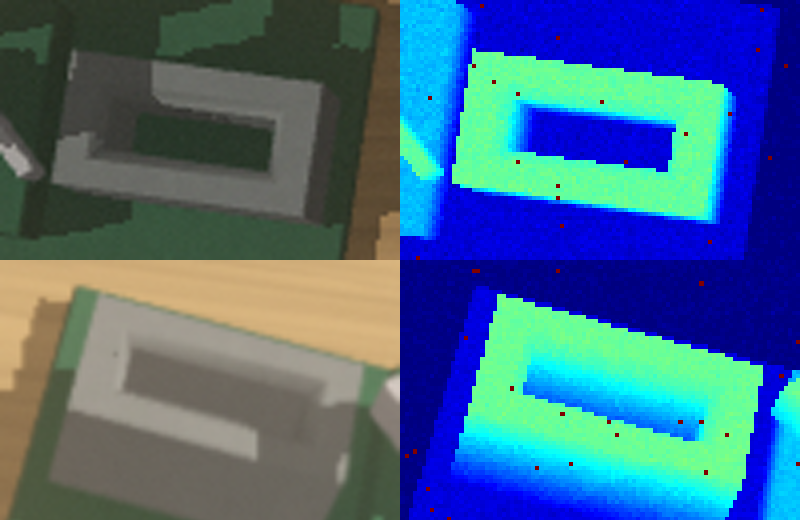

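The crops show the slot clearly, with the tower rectangle centred near (0.516, 0.163) and the slot's y heading about 80°. Both cameras agree on the cap pose to about 1 mm. I'll plan the IK next.

```bash
cat > plan.py <<'E'
import numpy as np
def frame(psi,tilt):
    q,t=np.radians([psi,tilt]); ex=np.array([np.cos(q)*np.cos(t),np.sin(q)*np.cos(t),np.sin(t)]); ey=np.array([-np.sin(q),np.cos(q),0])
    return np.c_[ex,ey,np.cross(ex,ey)]
C=frame(82.6,32); org=C@[-.0460,-.4895,.0801]       # cartridge pose on rack
A=.087; OFF=.0187                                     # grasp distance from lower end
def tool(F,s): return np.c_[np.cross(s*F[:,0],-F[:,2]),s*F[:,0],-F[:,2]]
def tcp(o,F,a=A): return o+F[:,2]*(a-OFF)
S=frame(-9.8,0); mouth=np.array([.5164,.1631,.076])   # slot
E
python3 - <<'E'
from plan import *; from rig import r,state
np.set_printoptions(precision=3,suppress=True)
print(org,C[:,2])
for s in (1,-1):
    R=tool(C,s)
    for lift in (0,.08,.14): print("rack",s,lift,r.ik(tcp(org,C)+C[:,2]*lift,R))
    for k in (1,-1):
        for h in (.06,-.062): print("slot",k,h,r.ik(tcp(mouth+[0,0,h],S),tool(S,k)))
E
```

```text
[ 0.475 -0.144  0.044] [-0.068 -0.526  0.848]
rack 1 0 [ 0.942  0.531 -0.479  1.952 -0.349  0.951  2.176]
rack 1 0.08 [ 0.862  0.439 -0.296  1.871 -0.414  1.14   2.249]
rack 1 0.14 [ 0.906  0.407 -0.296  1.79  -0.391  1.262  2.235]
slot 1 0.06 [-0.94   0.268  0.615  1.962 -0.187  0.967 -0.406]
slot 1 -0.062 [-0.869  0.452  0.556  2.056 -0.355  0.726 -0.26 ]
slot -1 0.06 [-0.501  0.237  0.089  1.938 -0.025  0.968  2.57 ]
slot -1 -0.062 [-0.397  0.398 -0.034  2.029  0.02   0.715  2.527]
rack -1 0 [-0.05   0.652  0.824  2.011 -0.96   1.288 -0.367]
rack -1 0.08 [-0.028  0.591  0.897  1.924 -0.862  1.409 -0.423]
rack -1 0.14 [-0.036  0.588  1.     1.845 -0.833  1.534 -0.425]
slot 1 0.06 [-0.94   0.268  0.615  1.962 -0.187  0.967 -0.406]
slot 1 -0.062 [-0.869  0.452  0.556  2.056 -0.355  0.726 -0.26 ]
slot -1 0.06 [-0.501  0.237  0.089  1.938 -0.025  0.968  2.57 ]
slot -1 -0.062 [-0.397  0.398 -0.034  2.029  0.02   0.715  2.527]
```

```bash
python3 - <<'E'
from plan import *; from h import *; from rig import r,state,camera
np.set_printoptions(precision=4,suppress=True)
p=state()["tool_pos"]; r.servo_line([p[0],p[1],.33],rate=.3)
R=tool(C,1); r.goto(tcp(org,C)+C[:,2]*.09,R)
r.grip(.55,60)
s=state(); c=camera("wrist"); pickle.dump((s,c),open("w1.pkl","wb"))
print(s["time"],s["tool_pos"],s["joints"],s["force"])
cv2.imwrite("pics/w1.png",c["frame"][:,:,::-1])
T=np.eye(4);T[:3,:3]=s["ee_rot"];T[:3,3]=s["tool_pos"]; X,ok=cloud(c,T@c["mount"]); H=hsv(c)
y=ok&(H[...,0]>20)&(H[...,0]<33)&(H[...,1]>170)&(H[...,2]>90)&(X[...,2]>.08)&(np.linalg.norm(X-(org+C[:,2]*.085),axis=2)<.06)
L=(X[y]-org)@C; print(y.sum(),[np.percentile(L[:,i],[1,5,50,95,99]) for i in range(3)])
E
```

```text
4.2333 [ 0.4641 -0.227   0.1778] [ 0.8695  0.4329 -0.2961  1.8586 -0.4095  1.1602  2.2465] [ 0.0586 -0.7057  0.3546]
1730 [array([-0.0052, -0.0046,  0.0007,  0.0062,  0.0068]), array([-0.0294, -0.0262,  0.0039,  0.0297,  0.0299]), array([0.0714, 0.089 , 0.0972, 0.0983, 0.0988])]
```

View pics/w1.png

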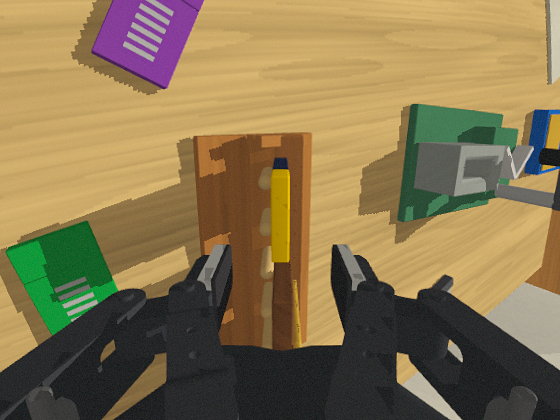

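The wrist view shows the yellow cap at (280,215), centred between the open fingers. The model agrees within 1–2 mm. I'll grasp and pull it off along its axis.

```bash
echo 'org=org+C@[.0008,.0002,-.0012]' >> plan.py; python3 - <<'E'
from plan import *; from h import *; from rig import r,state,camera
np.set_printoptions(precision=4,suppress=True)
hit=r.servo_line(tcp(org,C),rot=tool(C,1),rate=.1,until_force=12)
print("hit",hit,(state()["tool_pos"]-org)@C, state()["force"])
if not hit:
    r.grip(0,60); s=state(); print("grip",s["gripper_width"],s["grasp_force"],s["force"],s["time"])
    f=r.servo_line(tcp(org,C)+C[:,2]*.11+C[:,0]*.004,rate=.1,until_force=40)
    s=state(); c=camera("wrist"); pickle.dump((s,c),open("w2.pkl","wb")); cv2.imwrite("pics/w2.png",c["frame"][:,:,::-1])
    print(f,s["gripper_width"],s["grasp_force"],s["force"],s["time"],s["joints"])
    T=np.eye(4);T[:3,:3]=s["ee_rot"];T[:3,3]=s["tool_pos"]; X,ok=cloud(c,T@c["mount"]); H=hsv(c)
    L=(X-s["tool_pos"])@s["ee_rot"]
    y=ok&(H[...,0]>20)&(H[...,0]<33)&(H[...,1]>170)&(H[...,2]>90)&(np.linalg.norm(L,axis=2)<.07)
    print("tool-frame yellow",y.sum(),[np.percentile(L[y][:,i],[1,5,50,95,99]) for i in range(3)])
E
```

```text
hit False [-0.0002 -0.0003  0.0689] [-0.0601 -0.5068 -0.4469]
grip 0.1307809688613831 59.025898575782776 [-0.4379 -4.8687  4.9709] 5.75
False 0.13259200951947261 58.330557346343994 [-0.3962 -0.4758 -0.9839] 7.0 [ 0.8755  0.4154 -0.2929  1.8385 -0.407   1.1993  2.2393]
tool-frame yellow 4470 [array([-0.0256, -0.0225,  0.0091,  0.0297,  0.0299]), array([-0.0044, -0.0039,  0.0013,  0.0067,  0.0073]), array([-0.0319, -0.0307, -0.0296, -0.0141, -0.0038])]
```

View pics/w2.png

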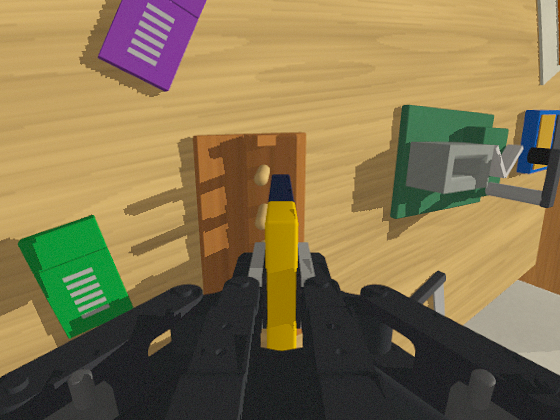

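The cartridge is held square between the pads, with the yellow cap at (281,270) and the rack slot behind it empty. I'll tip it upright and carry it over the slot.

```bash
python3 - <<'E'
from plan import *; from h import *; from rig import r,state,camera
np.set_printoptions(precision=4,suppress=True)
j0=np.array(state()["joints"]); tgt=tcp(mouth+[0,0,.05],S)
sol={k:r.ik(tgt,tool(S,k)) for k in (1,-1)}; print(sol)
k=min((k for k in sol if sol[k] is not None),key=lambda k:abs(np.array(sol[k])-j0).max()); print("k",k)
open("plan.py","a").write(f"\nK={k}\n")
p=state()["tool_pos"]; r.servo_line([p[0],p[1],p[2]+.08],rate=.2)
r.goto(tcp(mouth+[0,0,.13],S),tool(S,k)); print(state()["time"])
r.servo_line(tgt,rate=.15)
s=state(); c=camera("wrist"); cs=camera("scene"); pickle.dump((s,c,cs),open("w3.pkl","wb"))
print(s["time"],s["joints"],s["tool_pos"]-tgt,s["gripper_width"],s["grasp_force"])
cv2.imwrite("pics/w3.png",np.hstack([cv2.resize(c["frame"],(400,300))[:,:,::-1],cv2.resize(cs["frame"][140:350,280:560],(400,300),interpolation=cv2.INTER_CUBIC)[:,:,::-1]]))
T=np.eye(4);T[:3,:3]=s["ee_rot"];T[:3,3]=s["tool_pos"]; X,ok=cloud(c,T@c["mount"])
t=(ok&(abs(X[...,2]-.076)<.005)&(np.linalg.norm(X-mouth,axis=2)<.12)).astype(np.uint8)
n,lab,st,_=cv2.connectedComponentsWithStats(t); i=1+np.argmax(st[1:,4]); P=X[lab==i]; print("wrist tower",len(P),P.mean(0),cv2.minAreaRect((P[:,:2]*1000).astype(np.float32)))
# held cartridge in scene camera: slot frame coords
X,ok=cloud(cs); L=(X-(mouth+[0,0,.05]))@S
m=ok&(abs(L[...,0])<.03)&(abs(L[...,1])<.05)&(L[...,2]>-.01)&(L[...,2]<.06); Q=L[m]
for a,b in ((-.005,.01),(.01,.03),(.03,.05)):
    q=Q[(Q[:,2]>a)&(Q[:,2]<b)]
    if len(q)>5: print(a,len(q),"x",np.percentile(q[:,0],[2,50,98]),"y",np.percentile(q[:,1],[2,98]))
print("zmin",np.percentile(Q[:,2],[1,3]))
E
```

```text
{1: array([ 0.0652,  0.3   , -0.5805,  1.9153,  0.1962,  0.9821, -0.7754]), -1: array([ 0.2206,  0.34  , -0.7753,  1.9071,  0.2801,  1.0051,  2.2923])}
k -1
9.1167
9.8 [ 0.257   0.3518 -0.8222  1.9042  0.302   1.013   2.2731] [ 0.0004 -0.      0.0006] 0.12804762181492732 58.41146528720856
wrist tower 6482 [0.5138 0.1473 0.0752] ((515.4255981445312, 158.02447509765625), (111.37015533447266, 66.27537536621094), 80.67371368408203)
-0.005 92 x [0.0052 0.0068 0.0087] y [-0.0265  0.0296]
0.01 249 x [0.005  0.0071 0.0096] y [-0.0281  0.0298]
0.03 261 x [0.0051 0.0071 0.0091] y [-0.0278  0.0297]
zmin [0.0022 0.0034]
```

View pics/w3.png

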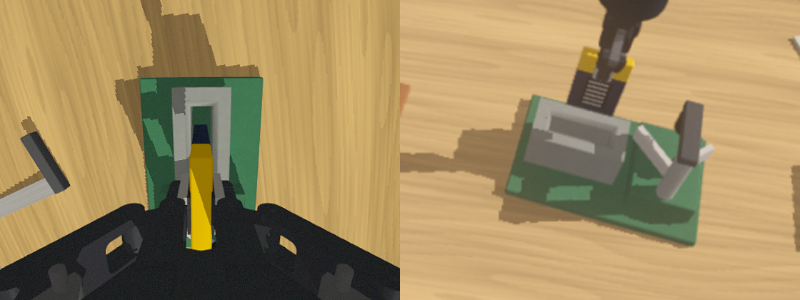

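It stands upright over the slot, within about 1 mm of centre. Inserting now.

```bash
python3 - <<'E'
from plan import *; from h import *; from rig import r,state,camera
np.set_printoptions(precision=4,suppress=True)
f=lambda h:tcp(mouth+S@[-.0008,-.0005,h],S)
h1=r.servo_line(f(-.05),rot=tool(S,K),rate=.08,until_force=12)
s=state(); print(h1,s["tool_pos"][2]-tcp(mouth,S)[2],s["force"],s["time"])
if not h1:
    h2=r.servo_line(f(-.066),rate=.03,until_force=8)
    s=state(); print(h2,s["tool_pos"][2]-tcp(mouth,S)[2],s["force"],s["torque"],s["time"],s["gripper_width"])
c=camera("scene"); pickle.dump(c,open("s4.pkl","wb")); cv2.imwrite("pics/s4.png",cv2.resize(c["frame"][140:350,280:560],(640,480),interpolation=cv2.INTER_CUBIC)[:,:,::-1])
E
```

```text
False -0.0495530725525906 [-0.8836 -0.5631 -0.9012] 11.3
True -0.061756296199679636 [2.9607 0.3761 1.9784] [ 0.0559 -0.6568  0.02  ] 11.7333 0.13377168100086986
```

View pics/s4.png

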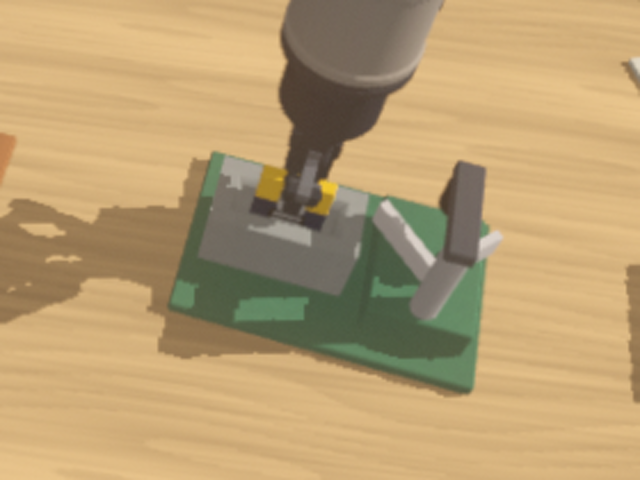

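The scene shows the cartridge in the slot and contact at 61.8 mm depth, which matches the floor. I'll release, retreat and check.

```bash
python3 - <<'E'
from plan import *; from h import *; from rig import r,state,camera
np.set_printoptions(precision=4,suppress=True)
r.grip(.5); r.pause(.2)
p=state()["tool_pos"]; r.servo_line([p[0],p[1],p[2]+.16],rate=.15)
r.goto([.45,-.05,.33],tool(S,K))
s=state(); print(s["time"],s["force"])
cs=camera("scene"); ct=camera("top")
for c in (cs,ct):
    X,ok=cloud(c); H=hsv(c); L=(X-mouth)@S
    y=ok&(H[...,0]>20)&(H[...,0]<33)&(H[...,1]>150)&(abs(L[...,0])<.03)&(abs(L[...,1])<.05)&(L[...,2]>0.002)
    q=L[y]; print(len(q),[np.percentile(q[:,i],[2,50,98]) for i in range(3)])
cv2.imwrite("pics/end.png",np.hstack([cv2.resize(cs["frame"],(400,300))[:,:,::-1],cv2.resize(cs["frame"][190:300,350:500],(400,300),interpolation=cv2.INTER_CUBIC)[:,:,::-1]]))
E
```

```text
15.9833 [ 0.743  -0.8743 -0.5585]
458 [array([-0.0045,  0.0057,  0.0082]), array([-0.0282, -0.0001,  0.0282]), array([0.0125, 0.0332, 0.041 ])]
253 [array([-0.006 , -0.0009,  0.006 ]), array([-0.0302, -0.002 ,  0.0271]), array([0.0139, 0.0374, 0.041 ])]
```

View pics/end.png

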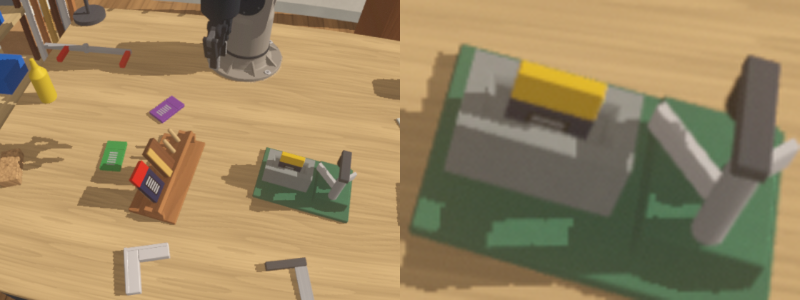

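The cap top is about 37.4 mm above the mouth where fully home is 38 mm, so the cartridge is home. The red one is still on the rack and the arm is clear.

```bash
python3 -c "
from rig import ticket; print(ticket.job_done())"
```

```text
the job is handed in; nothing more can be done
None
```

The yellow-capped cartridge is fully home in the magazine slot, cap up, the red one is still on the rack, and the job was handed in at about 16 s of the 38 s allowed.

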